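# Jack up the hinged test plate and hold it

## Task

Set the red bench jack down so that its saddle is centred under the yellow-marked lift point of the hinged test plate, and let go of it. Pump the handle fully down once as a trial lift, let it come all the way back up so that the plate rests on its feet again, then press the handle fully down a second time. Finish while still holding the handle down with the plate raised on the jack; do not touch the plate or its stand yourself, and leave the other things where they are.

Things in the scene. Friction and masses are not known exactly. Their poses are not given: they have to be found in the camera images.
- jack: loose red bench jack, 0.7 kg, base 195 x 70 x 12 mm. Origin on the base's underside; own x points from handle to saddle, z up; the base spans x = -120 to +75 mm. Saddle axis at x = +50, carrying grip at x = -8, handle pivot at x = -36 and 45 mm above the underside, handle paddle at about x = -110 mm. Stands firmly by itself
- jack_grip (a point): centre of the top of the jack's black carrying grip, an upright block 34 mm along the jack's x, 18 mm across it (the width to grasp), from 12 mm to 65 mm above the jack's underside
- saddle (a point): centre of the top of the jack's round steel saddle, 32 mm in diameter, 53 mm above the jack's underside while the handle is up; rises 32 mm when the handle is fully down
- handle_pad (a point): centre of the upper face of the black paddle at the end of the pump handle (34 mm along the handle, 60 mm across, 12 mm thick), 75 mm from the handle's pivot; 73 mm above the bench with the handle up, about 40 mm with it down
- pump_handle (a joint): pump handle angle, rad: 0 = fully up (as it starts), 0.45 = fully down against its stop. A spring returns it to 0 when let go. Pressing it down at the paddle takes about 3 N at first, 9 to 12 N with the plate on the saddle
- test_stand: dark steel stand fixed to the bench, 160 x 160 mm, with a hinged aluminium plate (165 mm wide, 68 to 78 mm above the bench; parts bolted on it reach 125 mm). Origin at the middle of its underside; own x points from the free edge to the hinge; the lift tab's centre is at x = -100 mm. Rails and feet lie at y = +-70 mm, open between: the jack fits in with its own x along the stand's x
- lift_pad (a point): the lift point: centre of the underside of the black rubber lift pad (36 mm across) below the plate's tab, 65 mm above the bench with the plate at rest (12 mm above the lowered saddle). A yellow disc with a black dot marks the same place on top of the tab (top at 78 mm)
- test_plate (a joint): angle of the test plate, rad: 0 = resting level on its feet, grows as the tab is lifted; about 0.115 with the jack fully pumped. It falls back by its weight
- cal_mass_0: brass-coloured calibration mass with a knob, 36 mm across and 52 mm high, standing loose; origin at the middle of its underside; leave alone
- wax_tin: flat round blue tin, 63 mm across, 22 mm high, loose; origin at the middle of its underside; leave alone
- screwdriver_red: red screwdriver, 179 mm long, lying loose along its own y; origin on the bench below its middle; leave alone

How it is judged:
On the way, in this order (a step that is already met when the one before it is completed fails the run):
1. the jack stands on the bench, let go, its saddle within 12 mm of plumb under the lift point, the handle up (horizontal distance between saddle and lift_pad below 0.012 m and height (world z) of jack below 0.006 m and angle between jack's own z axis and vertical below 0.06 rad and value of joint pump_handle below 0.08 rad and value of joint test_plate below 0.01 rad and contact force between each of the arm, the fingers and jack below 0.5 N), for 0.2 s.
2. trial stroke: the handle is pressed down past 0.39 rad and the jack lifts the plate past 0.085 rad (value of joint pump_handle above 0.39 rad and value of joint test_plate above 0.085 rad and contact force between jack and test_stand above 1 N), for 0.1 s.
3. the handle has come back up (below 0.08 rad) and the plate rests again (below 0.01 rad) (value of joint pump_handle below 0.08 rad and value of joint test_plate below 0.01 rad), for 0.1 s.
At the end, for the whole second after the job is handed in: the hand still holds the handle down (past 0.39 rad of 0.45, with more than 1.5 N), the plate stays raised past 0.085 rad on the jack's saddle, still within 14 mm of the lift point; the jack stands level on the bench; the mass, the tin and the screwdriver are within 30 mm of where they were (all of step 2 and velocity of joint test_plate below 0.05 rad/s and linear speed of jack below 0.02 m/s and contact force between any of the fingers, the arm and jack above 1.5 N and horizontal distance between saddle and lift_pad below 0.014 m and height (world z) of jack below 0.006 m and angle between jack's own z axis and vertical below 0.06 rad and distance of each of cal_mass_0, wax_tin, screwdriver_red from where it was at the start of the episode below 0.03 m); the arm keeps its last pose, push and grip.
It fails at once if the robot touches the plate or its stand with more than 3 N (contact force between any of the fingers, the arm and test_stand above 3 N).
It fails at once if a bystander is moved more than 30 mm (distance of any of cal_mass_0, wax_tin, screwdriver_red from where it was at the start of the episode above 0.03 m).
It also fails if it takes over 61 s, if anything falls off the work surface, if the arm or the gripper's body presses on something with over 40 N, if the wrist force passes 120 N, or if a joint passes its speed limit or range.

## Robot

A 6-joint arm with a two-finger parallel gripper is mounted at the origin on a cart in front of the work surface, level with it; the furniture and walls round the work are solid. World frame = base frame: x ahead of the robot, y to its left, z up, the work surface at z = 0. Lengths are in m, angles in rad, forces in N, time in s.
With the tool pointing down it reaches from about 0.35 to 0.775 m from the base axis. Payload 7.3 kg.
Tool frame: the origin (TCP) lies at the very end of the fingers, on their centre line; the grasp point (between the pads) lies 19 mm behind it; z points along the fingers, y is the line along which they close (so a half turn about z gives the same grasp; the last joint's range is limited). The gripper opens to 92 mm and grips with 3 to 60 N. Pads are 19 mm wide; open, the fingers measure 130 mm over their backs; the gripper's body (75 mm by 190 mm) begins 47 mm behind the grasp point.
Start: joints at [-1.358, 0.342, 1.524, -0, 1.275, -0.146], TCP at [0.184, -0.492, 0.227] pointing down, gripper open.
Joint ranges: [-2.53, 2.53], [-0.77, 2.02], [0.04, 2.7], [-1, 4.14], [0.28, 2.66], [-3.11, 3.11]. Speed limits (rad/s): [2.57, 2.57, 3.14, 3.14, 3.14, 3.14].

## Interface

Orientations are given as a unit quaternion [w, x, y, z].
In Python, from workcell import robot gives the robot as it stands.
- The arm moves only by the tool carry_out, never from a script. Its argument "plan" is a list that holds one entry, the list of rows, each a list of 7 numbers: the shift along the tool's x, y, z in mm, then the turn, a rotation vector about the tool's x, y, z in rad, then the opening, from 0 (shut) to 1 (fully open). A call has exactly 5 rows; each row shifts and turns the commanded pose from where the row before left it, along the tool's axes as they then stand; what a row does not reach is not made up. A row lasts 1/10 s, in which the tool goes at most 50 mm and 8.59 degrees, less where a joint would pass 70% of its speed; a pose out of reach is approached as far as the arm can. A call is refused whole if a number of a shift passes 50 or a number of a turn 0.15, either way. A call with a gripper value outside its range is refused whole. The fingers move at their own pace and stop on an object; "newtons" is the grip in N (left out, the last holds). Time passes only in rows, so rows that do not move let the fingers close, or fill a call up. It gives the time, the measured TCP pose, the force, the opening and the grip force at its end, in the units of the state.
- robot.get_obs(): the state, without advancing time (a new reading comes with each control period).
- robot.camera(name): name is "scene" or "side" or "wrist"; returns a dict with "img" (400x640x3 uint8, red, green, blue), "fx", "fy", "cx", "cy" (pixels), "camera_from_world" (4x4, takes a point from world to camera coordinates); the wrist camera has in their place "mount" (4x4, takes a point from camera to tool coordinates, whose origin is the TCP and whose axes are the flange's). Camera axes: x right, y up, looking along -z (the intrinsics and any distortion apply to the point x, -y, -z); pixel columns grow to the right and rows downward; lengths in m; the calibration is good to about 2 mm. A picture is of the moment at which its call begins: read the wrist's pose just before it. There is no depth.
- robot.sign_off(): hands the job in; it is judged then, once.
The state is a dict: "clock": time; "joints": joint angles; "qvel": joint speeds; "joint_torque": joint torques, N m; "ee_pos": TCP position; "orientation": TCP orientation; "wrist_force": force on the tool from outside, world axes, zero at the start; "moment": the same for the moment, N m; "finger_gap": opening from 0.0 (shut) to 1.0 (fully open); "grip_force": force on a finger pad.
Only numpy, scipy, OpenCV 4.12 (cv2) and the standard library are available. Lean on these libraries where they do the work, as an engineer would, in place of code of your own. Each camera call takes 0.05 s, during which the arm holds its last target. There are 200 camera calls.

## Working session

There is one attempt and no reset: what is moved stays moved. The work goes in short steps, Python scripts to look and compute and a tool call to move; the robot and the scene stay as the last step left them, time stands still between calls to the robot, and variables do not carry over. Pictures are saved under pics/ and viewed, at most 10 in all, crops included, and the job is handed in when it is done.

Besides the shell and the picture viewer there is one more tool, called after "Request:" as name([rows], argument=value, ...), one row to a line, values as JSON. carry_out: Moves the arm, as the interface text tells. Its arguments: {"type":"object","properties":{"plan":{"type":"array"},"newtons":{"type":"number"}},"required":["plan"]}

```bash
mkdir -p pics; ls; python3 - <<'E'
from workcell import robot
import cv2,numpy as np
o=robot.get_obs();print({k:np.round(v,3).tolist() for k,v in o.items()})
for n in("scene","side"):
    c=robot.camera(n);cv2.imwrite(f"pics/{n}0.png",c["img"][:,:,::-1]);print(n,{k:np.round(v,3).tolist() for k,v in c.items() if k!="img"})
w=robot.camera("wrist");print({k:np.round(v,4).tolist() for k,v in w.items() if k!="img"})
E
```

```text
pics
{'clock': 0.0, 'joints': [-1.358, 0.343, 1.525, 0.0, 1.275, -0.146], 'qvel': [-0.002, -0.002, -0.0, 0.001, -0.0, 0.0], 'joint_torque': [0.0, -43.124, -24.423, 0.072, 0.056, -0.0], 'ee_pos': [0.184, -0.491, 0.226], 'orientation': [-0.001, 0.984, 0.178, -0.0], 'wrist_force': [-0.548, 0.473, -0.52], 'moment': [-0.003, 0.032, 0.027], 'grip_force': 0.0, 'finger_gap': 1.003}
scene {'fx': 371.406, 'fy': 371.406, 'cx': 313.096, 'cy': 196.559, 'camera_from_world': [[-0.688, -0.725, -0.008, 0.395], [0.3, -0.294, 0.908, -0.207], [-0.661, 0.622, 0.42, -0.758], [0.0, 0.0, 0.0, 1.0]]}
side {'fx': 470.55, 'fy': 470.55, 'cx': 321.528, 'cy': 204.397, 'camera_from_world': [[0.89, -0.456, -0.024, -0.442], [0.243, 0.428, 0.871, -0.199], [-0.387, -0.78, 0.491, -1.136], [0.0, 0.0, 0.0, 1.0]]}
{'fx': 291.4447, 'fy': 291.4447, 'cx': 322.1013, 'cy': 198.4209, 'mount': [[-0.0008, 0.9685, 0.2489, 0.0664], [1.0, 0.0007, 0.0004, -0.0008], [0.0002, 0.2489, -0.9685, -0.1583], [0.0, 0.0, 0.0, 1.0]]}
```

View pics/scene0.png

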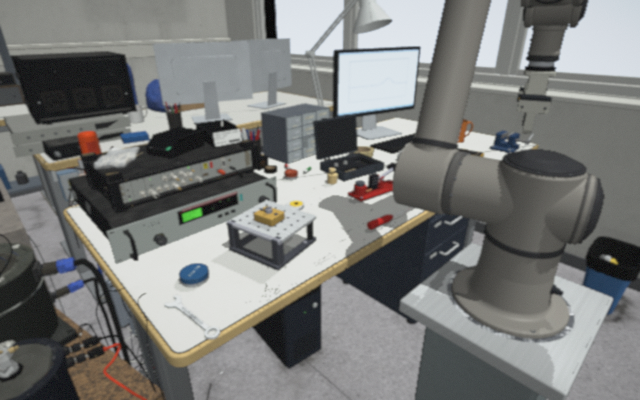

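View pics/side0.png

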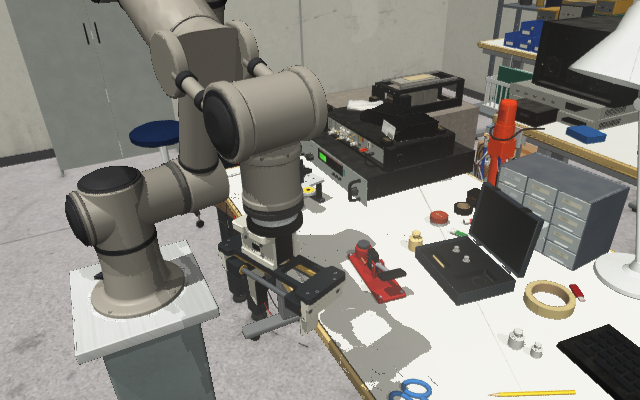

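The scene view shows the stand at (272,235) with its yellow disc at about (296,205), the jack at (372,188), the screwdriver at (380,221), the mass at (333,175) and the tin at (193,273). The side view shows the jack at (375,270), with its handle and paddle running towards (390,275).

```bash
cat > h.py <<'E'
from workcell import robot
import cv2,numpy as np
from scipy.spatial.transform import Rotation as R
def rot(o): return R.from_quat(np.r_[o["orientation"][1:],o["orientation"][0]])
def cam(n):
    o=robot.get_obs();c=robot.camera(n)
    if n=="wrist":
        T=np.eye(4);T[:3,:3]=rot(o).as_matrix();T[:3,3]=o["ee_pos"];c["W"]=T@c["mount"]
    else: c["W"]=np.linalg.inv(c["camera_from_world"])
    return c
def ray(c,u,v,z):
    d=c["W"][:3,:3]@np.array([(u-c["cx"])/c["fx"],-(v-c["cy"])/c["fy"],-1]);p=c["W"][:3,3]
    return p+d*(z-p[2])/d[2]
def px(c,P):
    q=np.linalg.inv(c["W"])@np.r_[P,1];return np.array([c["cx"]+c["fx"]*q[0]/-q[2],c["cy"]-c["fy"]*q[1]/-q[2]])
E
python3 - <<'E'
from h import *
s=cam("scene");d=cam("side")
for n,c,u,v,z in[("disc",s,296,205,.078),("stand",s,272,235,.03),("jack",s,372,188,.02),("drv",s,380,221,.01),("mass",s,333,175,.025),("tin",s,193,273,.01),("jack saddle?",d,363,246,.053),("jackend",d,395,297,.012),("pad",d,390,273,.073),("mass",d,416,240,.025)]:
    print(n,ray(c,u,v,z).round(3))
h=cv2.resize(s["img"][150:300,150:430,::-1],None,fx=2.8,fy=2.8,interpolation=cv2.INTER_CUBIC);e=cv2.resize(d["img"][190:310,300:460,::-1],None,fx=2.8,fy=2.8,interpolation=cv2.INTER_CUBIC)
cv2.imwrite("pics/z1.png",h[:, :784]);m=np.zeros((420,784,3),np.uint8);m[:336,:448]=e;
E
```

```text
disc [0.505 0.126 0.078]
stand [0.493 0.219 0.03 ]
jack [ 0.517 -0.213  0.02 ]
drv [ 0.37  -0.065  0.01 ]
mass [ 0.679 -0.197  0.025]
tin [0.513 0.427 0.01 ]
jack saddle? [ 0.522 -0.181  0.053]
jackend [ 0.511 -0.339  0.012]
pad [ 0.503 -0.324  0.073]
mass [ 0.68  -0.191  0.025]
```

View pics/z1.png

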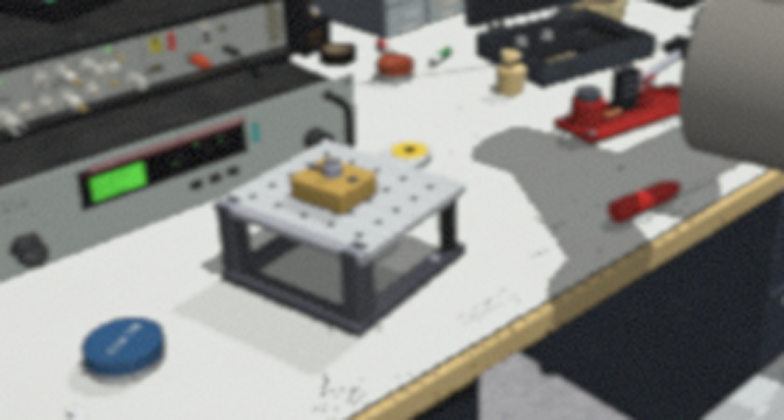

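The zoom shows the stand with its disc at about (409,150), on the side facing the jack. The jack's x axis runs roughly along world +y, pointing at the stand. Next I bring the wrist over the jack.

```bash
cat >> h.py <<'E'
def plan(P,yaw,N,cur=None):
    o=robot.get_obs();p=np.array(o["ee_pos"]);r=rot(o)
    if cur is not None: p,r=np.array(cur[0]),cur[1]
    G=R.from_euler("z",yaw,degrees=True)*R.from_euler("x",180,degrees=True)
    w=(r.inv()*G).as_rotvec()/N;dp=(np.array(P)-p)/N
    for i in range(N):
        print(i,(r.inv().apply(dp)*1e3).round(1).tolist(),w.round(3).tolist());r=r*R.from_rotvec(w)
    return np.array(P),G
E
python3 - <<'E'
from h import *
plan((.515,-.27,.25),90,10)
E
```

```text
0 [38.7, -9.1, -2.3] [-0.0, -0.0, -0.121]
1 [39.6, -4.4, -2.4] [-0.0, -0.0, -0.121]
2 [39.8, 0.4, -2.4] [-0.0, -0.0, -0.121]
3 [39.4, 5.3, -2.4] [-0.0, -0.0, -0.121]
4 [38.5, 10.0, -2.4] [-0.0, -0.0, -0.121]
5 [37.0, 14.6, -2.4] [-0.0, -0.0, -0.121]
6 [35.0, 18.9, -2.4] [-0.0, -0.0, -0.121]
7 [32.5, 23.0, -2.4] [-0.0, -0.0, -0.121]
8 [29.4, 26.8, -2.4] [-0.0, -0.0, -0.121]
9 [26.0, 30.1, -2.4] [-0.0, -0.0, -0.121]
```

Request:
carry_out([
  [[38.7,-9,-2.4,0,0,-0.121,1],[39.6,-4.4,-2.4,0,0,-0.121,1],[39.8,0.4,-2.4,0,0,-0.121,1],[39.4,5.3,-2.4,0,0,-0.121,1],[38.5,10,-2.4,0,0,-0.121,1]],
], newtons=30)

```text
clock: 0.75
ee_pos: [0.3509, -0.38, 0.2388]
orientation: [0.0, 0.885, 0.466, -0.0]
wrist_force: [0.1, -0.4, 0.1]
finger_gap: 1.002
grip_force: 0.0
```

Request:
carry_out([
  [[37,14.6,-2.4,0,0,-0.121,1],[35,18.9,-2.4,0,0,-0.121,1],[32.5,23,-2.4,0,0,-0.121,1],[29.4,26.8,-2.4,0,0,-0.121,1],[26,30.1,-2.4,0,0,-0.121,1]],
])

```text
clock: 1.25
ee_pos: [0.5164, -0.2694, 0.2507]
orientation: [0.0, 0.706, 0.708, -0.0]
wrist_force: [-0.4, -0.3, 0.2]
finger_gap: 0.999
grip_force: 0.0
```

```bash
python3 - <<'E'
from h import *
o=robot.get_obs();print(o["ee_pos"],o["orientation"],o["clock"])
c=cam("wrist");cv2.imwrite("pics/w1.png",c["img"][:,:,::-1])
E
```

```text
[ 0.51638845 -0.26939748  0.25074185] [ 7.67800372e-07  7.06023937e-01  7.08187968e-01 -5.78926936e-05] 1.25
```

View pics/w1.png

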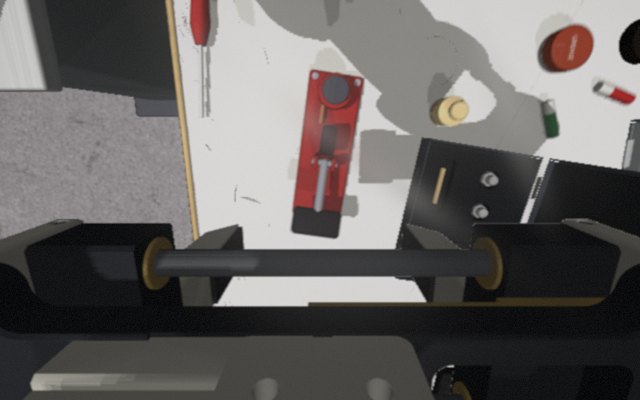

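The wrist view shows the whole jack: saddle at (336,91), grip top at about (327,137) and paddle at (317,222). The gripper is roughly aligned with it, with a small yaw offset.

```bash
python3 - <<'E'
from h import *
c=cam("wrist");im=c["img"].astype(int);hsv=cv2.cvtColor(c["img"],cv2.COLOR_RGB2HSV)
m=(((hsv[...,0]<8)|(hsv[...,0]>172))&(hsv[...,1]>150)&(hsv[...,2]>60)).astype(np.uint8)
m[:,:270]=0;m[:,400:]=0;m[245:]=0
pts=np.argwhere(m)[:,::-1]
r=cv2.minAreaRect(np.array([ray(c,u,v,.012)[:2]*1000 for u,v in pts],np.float32));print("base",r)
g=cv2.cvtColor(c["img"],cv2.COLOR_RGB2GRAY);
def blob(u0,u1,v0,v1,thr):
    k=(g[v0:v1,u0:u1]<thr).astype(np.uint8);n,l,s,ce=cv2.connectedComponentsWithStats(k);i=1+s[1:,4].argmax();return ce[i]+[u0,v0],s[i]
for n,b,t,z in[("pad",(285,350,200,245),45,.073),("grip",(314,345,118,160),45,.065)]:
    ce,s=blob(*b,t);print(n,ce,s,ray(c,*ce,z).round(4))
k=(m[60:125,310:365]==0)&(hsv[60:125,310:365,1]<90)&(g[60:125,310:365]<110)
n,l,s,ce=cv2.connectedComponentsWithStats(k.astype(np.uint8));i=1+s[1:,4].argmax();print("saddle",ce[i]+[310,60],s[i],ray(c,*(ce[i]+[310,60]),.053).round(4))
E
```

```text
base ((520.3436889648438, -230.563232421875), (179.52352905273438, 65.0716323852539), 81.33624267578125)
pad [304. 212.] [19 12  1  1  1] [ 0.4993 -0.3017  0.073 ]Traceback (most recent call last):
  File "<stdin>", line 11, in <module>
  File "<stdin>", line 9, in blob
ValueError: attempt to get argmax of an empty sequence
```

```bash
python3 - <<'E'
from h import *
c=cam("wrist");g=cv2.cvtColor(c["img"],cv2.COLOR_RGB2GRAY)
for n,u,v,z in[("saddle",336,91,.053),("grip",327,137,.065),("pad",317,222,.073),("corner",312,70,.012),("corner",364,77,.012)]:print(n,ray(c,u,v,z).round(4))
cv2.imwrite("pics/w1z.png",cv2.resize(c["img"][60:245,280:380,::-1],None,fx=3.2,fy=3.2,interpolation=cv2.INTER_CUBIC))
E
```

```text
saddle [ 0.5336 -0.1637  0.053 ]
grip [ 0.5235 -0.2151  0.065 ]
pad [ 0.5121 -0.316   0.073 ]
corner [ 0.5048 -0.1346  0.012 ]
corner [ 0.5708 -0.1425  0.012 ]
```

View pics/w1z.png

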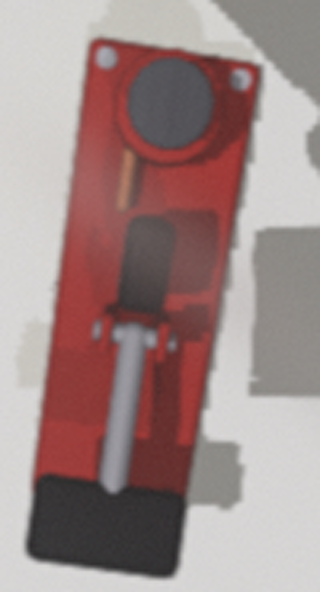

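The zoom gives sharper centres: saddle at about (333,92.5), paddle at (313.4,224.4) and grip top at (326.6,142). That puts the grip at (0.522, -0.2215) with a yaw of 81.5°. The base rectangle and the saddle and paddle rays agree on this.

```bash
python3 - <<'E'
from h import *
a=plan((.522,-.2215,.1),81.5,5);plan((.522,-.2215,.027),81.5,3,a)
E
```

```text
0 [9.5, 1.1, 30.1] [-0.0, -0.0, 0.03]
1 [9.5, 0.8, 30.1] [-0.0, -0.0, 0.03]
2 [9.6, 0.5, 30.1] [-0.0, -0.0, 0.03]
3 [9.6, 0.3, 30.1] [-0.0, -0.0, 0.03]
4 [9.6, -0.0, 30.1] [-0.0, -0.0, 0.03]
0 [0.0, -0.0, 24.3] [0.0, 0.0, 0.0]
1 [0.0, -0.0, 24.3] [0.0, 0.0, 0.0]
2 [0.0, -0.0, 24.3] [0.0, 0.0, 0.0]
```

Request:
carry_out([
  [[9.5,1.1,30.1,0,0,0.03,1],[9.5,0.8,30.1,0,0,0.03,1],[9.6,0.5,30.1,0,0,0.03,1],[9.6,0.3,30.1,0,0,0.03,1],[9.6,0,30.1,0,0,0.03,1]],
])

```text
clock: 1.9
ee_pos: [0.5197, -0.2237, 0.0992]
orientation: [0.0, 0.76, 0.65, -0.0]
wrist_force: [0.1, 0.0, 0.0]
finger_gap: 1.0
grip_force: 0.0
```

Request:
carry_out([
  [[0,0,24,0,0,0,1],[0,0,24,0,0,0,1],[0,0,20,0,0,0,1],[0,0,5,0,0,0,1],[0,0,0,0,0,0,1]],
])

```text
clock: 2.4
ee_pos: [0.5199, -0.2235, 0.0268]
orientation: [-0.001, 0.759, 0.651, -0.0]
wrist_force: [-0.3, -0.1, 0.9]
finger_gap: 1.0
grip_force: 0.0
```

```bash
python3 - <<'E'
from h import *
o=robot.get_obs();print(o["ee_pos"],rot(o).as_euler("zyx",degrees=True),o["wrist_force"])
c=cam("wrist");cv2.imwrite("pics/w2.png",c["img"][:,:,::-1])
E
```

```text
[ 0.51985657 -0.22352317  0.0267969 ] [-8.11877866e+01 -8.84422998e-02 -1.79962082e+02] [-0.28781648 -0.14961213  0.93432024]
```

View pics/w2.png

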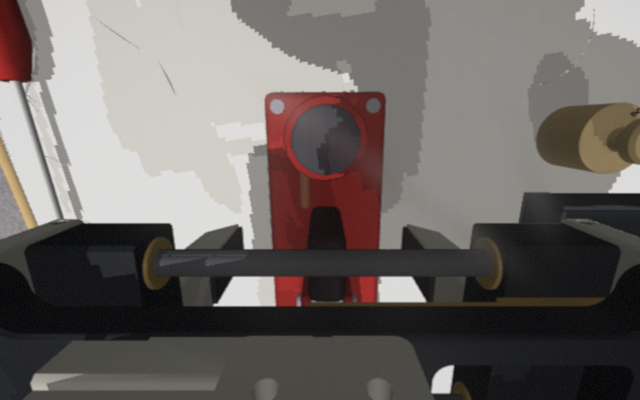

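The jack is square in the view. The saddle is at (326,138) and the grip at (327,250) sits midway between the fingers, so I close on it.

Request:
carry_out([
  [[0,0,0,0,0,0,0.15],[0,0,0,0,0,0,0.1],[0,0,0,0,0,0,0],[0,0,0,0,0,0,0],[0,0,0,0,0,0,0]],
], newtons=40)

```text
clock: 2.95
ee_pos: [0.5209, -0.223, 0.0274]
orientation: [0.0, 0.759, 0.651, 0.0]
wrist_force: [0.8, -0.1, -0.8]
finger_gap: 0.615
grip_force: 0.0
```

Request:
carry_out([
  [[0,0,0,0,0,0,0],[0,0,-5,0,0,0,0],[0,0,-10,0,0,0,0],[0,0,-15,0,0,0,0],[0,0,-5,0,0,0,0]],
])

```text
clock: 3.45
ee_pos: [0.5217, -0.2235, 0.0642]
orientation: [0.001, 0.759, 0.651, 0.0]
wrist_force: [0.9, 0.4, -7.7]
finger_gap: 0.178
grip_force: 35.6
```

```bash
python3 - <<'E'
from h import *
plan((.51,-.05,.062),90,8)
E
```

```text
0 [21.2, -4.7, 0.2] [0.0, 0.0, -0.019]
1 [21.3, -4.3, 0.2] [0.0, 0.0, -0.019]
2 [21.4, -3.9, 0.2] [0.0, 0.0, -0.019]
3 [21.5, -3.5, 0.2] [0.0, 0.0, -0.019]
4 [21.5, -3.1, 0.3] [0.0, 0.0, -0.019]
5 [21.6, -2.7, 0.3] [0.0, 0.0, -0.019]
6 [21.6, -2.3, 0.3] [0.0, 0.0, -0.019]
7 [21.7, -1.9, 0.3] [0.0, 0.0, -0.019]
```

Request:
carry_out([
  [[21.3,-4.5,0,0,0,-0.019,0],[21.3,-4.3,0,0,0,-0.019,0],[21.4,-3.9,0,0,0,-0.019,0],[21.5,-3.5,0,0,0,-0.019,0],[21.5,-3,0,0,0,-0.019,0]],
])

```text
clock: 3.95
ee_pos: [0.5152, -0.1155, 0.0635]
orientation: [0.003, 0.727, 0.687, 0.0]
wrist_force: [0.7, -5.9, 3.0]
finger_gap: 0.174
grip_force: 40.0
```

Request:
carry_out([
  [[21.6,-2.7,0,0,0,-0.019,0],[21.6,-2.3,0,0,0,-0.019,0],[21.7,-2,0,0,0,-0.019,0],[0,0,0,0,0,0,0],[0,0,0,0,0,0,0]],
])

```text
clock: 4.45
ee_pos: [0.5102, -0.0476, 0.0634]
orientation: [0.0, 0.707, 0.707, 0.002]
wrist_force: [0.4, 9.4, 8.6]
finger_gap: 0.171
grip_force: 40.0
```

```bash
python3 - <<'E'
from h import *
o=robot.get_obs();print(o["ee_pos"],o["orientation"],o["wrist_force"],o["moment"])
c=cam("wrist");cv2.imwrite("pics/w3.png",c["img"][:,:,::-1])
E
```

```text
[ 0.51024034 -0.04756419  0.06337516] [1.45222433e-05 7.07091580e-01 7.07120112e-01 1.62617529e-03] [0.42118442 9.44391456 8.59130238] [ 1.6977886  -0.26855443  0.01633302]
```

View pics/w3.png

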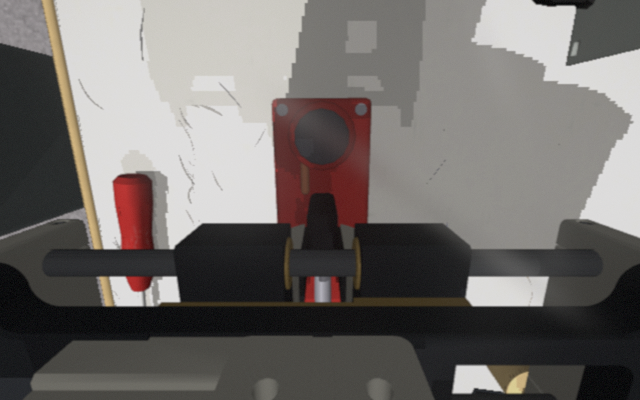

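The jack has pitched nose-down in the grip and its front drags on the bench. The front edge is 98 px wide, so it sits at bench height, and the fingers caught the grip too high. I lower it flat, let go and regrasp deeper.

Request:
carry_out([
  [[0,0,4,0,0,0,0],[0,0,4,0,0,0,0],[0,0,4,0,0,0,0],[0,0,0,0,0,0,0],[0,0,0,0,0,0,0]],
], newtons=12)

```text
clock: 5.0
ee_pos: [0.5103, -0.05, 0.0515]
orientation: [0.001, 0.707, 0.707, 0.001]
wrist_force: [-0.9, 0.2, 9.8]
finger_gap: 0.199
grip_force: 12.0
```

```bash
python3 - <<'E'
from h import *
d=cam("side");u,v=px(d,(.51,-.05,.03)).astype(int);print(u,v)
cv2.imwrite("pics/s4.png",cv2.resize(d["img"][v-90:v+60,u-110:u+90,::-1],None,fx=4,fy=4,interpolation=cv2.INTER_CUBIC))
E
```

```text
333 230
```

View pics/s4.png

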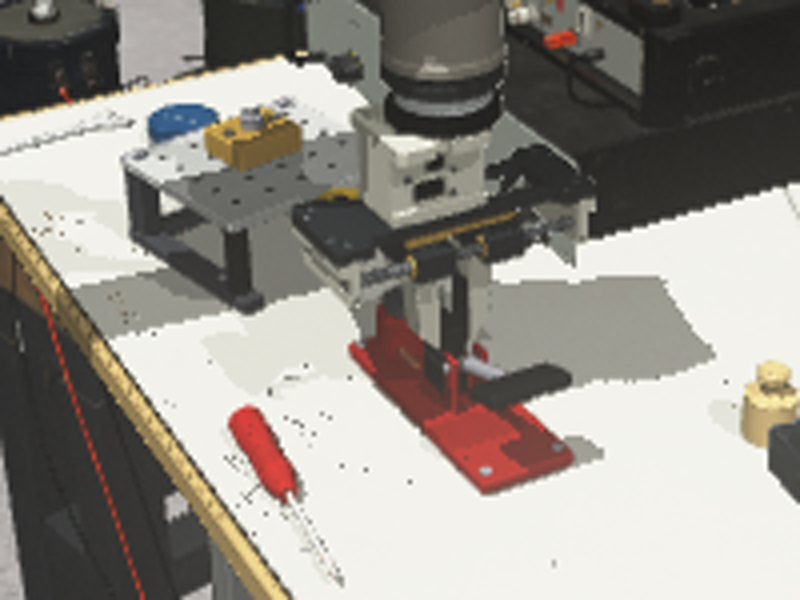

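The side view shows the jack standing flat at about (460,400) in the crop, with the fingers near the top of the grip. The screwdriver and mass look undisturbed. I open and re-measure.

Request:
carry_out([
  [[0,0,0,0,0,0,0.6],[0,0,0,0,0,0,0.6],[0,0,0,0,0,0,0.6],[0,0,0,0,0,0,0.6],[0,0,0,0,0,0,0.6]],
])

```text
clock: 5.55
ee_pos: [0.5093, -0.0494, 0.05]
orientation: [-0.0, 0.707, 0.707, -0.0]
wrist_force: [0.7, -0.2, 0.8]
finger_gap: 0.573
grip_force: 0.0
```

```bash
cat >> h.py <<'E'
def redbase(c,z=.012,u0=250,u1=400,v1=225):
    hsv=cv2.cvtColor(c["img"],cv2.COLOR_RGB2HSV)
    m=(((hsv[...,0]<8)|(hsv[...,0]>172))&(hsv[...,1]>120)&(hsv[...,2]>50)).astype(np.uint8)
    m[:,:u0]=0;m[:,u1:]=0;m[v1:]=0
    n,l,s,ce=cv2.connectedComponentsWithStats(m);m=(l==1+s[1:,4].argmax())
    rows=[r for r in range(s[1+s[1:,4].argmax()][1]+12,v1-5,4)]
    L=np.array([ray(c,np.where(m[r])[0].min(),r,z)[:2] for r in rows]);Rt=np.array([ray(c,np.where(m[r])[0].max()+1,r,z)[:2] for r in rows])
    top=[(u,np.where(m[:,u])[0].min()) for u in range(np.where(m)[1].min()+12,np.where(m)[1].max()-12,4)]
    T=np.array([ray(c,u,v,z)[:2] for u,v in top])
    # saddle: dark disc hole
    k=(1-m.astype(np.uint8));lo=min(t[1] for t in top);k[:lo+3]=0
    n,l,s2,c2=cv2.connectedComponentsWithStats(k[:v1]);
    holes=[(s2[i].tolist(),c2[i].round(1).tolist()) for i in range(1,n) if s2[i][4]>300]
    return L,Rt,T,holes
E
python3 - <<'E'
from h import *
o=robot.get_obs();print(o["ee_pos"],o["finger_gap"],o["wrist_force"])
c=cam("wrist");L,Rr,T,H=redbase(c)
fl=lambda P:np.polyfit(P[:,1],P[:,0],1)
print(fl(L),fl(Rr),L.mean(0),Rr.mean(0),T.mean(0));print(H)
cv2.imwrite("pics/w5.png",c["img"][:,:,::-1])
E
```

```text
[ 0.50928739 -0.04936045  0.05003967] 0.5730997772244172 [ 0.69061509 -0.19043176  0.83256884]
[-0.01396113  0.4763771 ] [-1.1088504   0.50768891] [ 0.4765317  -0.01107362] [ 0.52000345 -0.01110568] [ 0.50682813 -0.00304371]
[([0, 135, 277, 90, 24761], [137.1, 179.6]), ([293, 135, 347, 90, 26309], [491.5, 177.0]), ([307, 195, 33, 30, 845], [323.2, 210.7])]
```

View pics/w5.png

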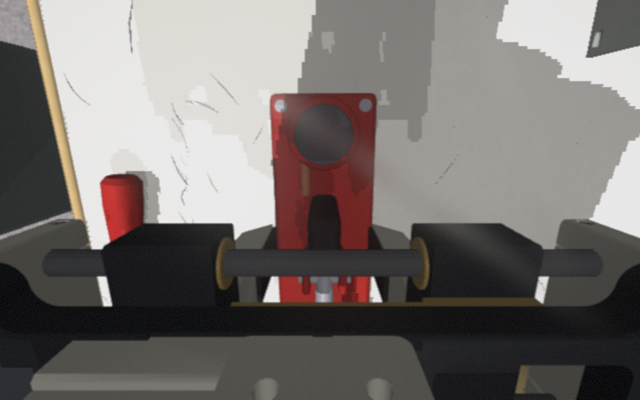

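The jack stands upright and straight, saddle at (323.5,134), front edge from (271,94) to (376,93), and the grip lies between the open fingers.

```bash
python3 - <<'E'
from h import *
c=cam("wrist")
for u,v,z in[(323.5,134,.053),(271,95,.012),(376,95,.012)]:print(ray(c,u,v,z).round(4))
# saddle by edge-dark mask
hsv=cv2.cvtColor(c["img"],cv2.COLOR_RGB2HSV)
k=(hsv[...,1]<110).astype(np.uint8);k[:100]=0;k[170:]=0;k[:,:285]=0;k[:,365:]=0
n,l,s,ce=cv2.connectedComponentsWithStats(k);i=1+s[1:,4].argmax();print(s[i],ce[i],ray(c,*ce[i],.053))
E
```

```text
[0.5096 0.0127 0.053 ]
[0.4763 0.0356 0.012 ]
[0.5432 0.0356 0.012 ]
[ 285  100   73   65 3439] [319.44838616 130.92177959] [0.50748066 0.01424093 0.053     ]
```

Request:
carry_out([
  [[3,0,8,0,0,0,0.6],[0,0,9,0,0,0,0.6],[0,0,8,0,0,0,0.6],[0,0,0,0,0,0,0],[0,0,0,0,0,0,0]],
], newtons=40)

```text
clock: 6.15
ee_pos: [0.5092, -0.0463, 0.0247]
orientation: [-0.0, 0.707, 0.707, -0.0]
wrist_force: [0.5, -0.3, 0.5]
finger_gap: 0.47
grip_force: 0.0
```

Request:
carry_out([
  [[0,0,0,0,0,0,0],[0,0,0,0,0,0,0],[0,0,0,0,0,0,0],[0,0,0,0,0,0,0],[0,0,0,0,0,0,0]],
])

```text
clock: 6.65
ee_pos: [0.5099, -0.0465, 0.0255]
orientation: [0.001, 0.707, 0.707, 0.0]
wrist_force: [0.4, 0.1, 1.7]
finger_gap: 0.195
grip_force: 40.0
```

Request:
carry_out([
  [[0,0,-2,0,0,0,0],[0,0,-3,0,0,0,0],[0,0,0,0,0,0,0],[0,0,0,0,0,0,0],[0,0,0,0,0,0,0]],
])

```text
clock: 7.15
ee_pos: [0.5091, -0.0463, 0.0299]
orientation: [-0.0, 0.707, 0.707, -0.0]
wrist_force: [1.3, 0.7, -7.6]
finger_gap: 0.194
grip_force: 40.0
```

```bash
python3 - <<'E'
from h import *
o=robot.get_obs();print(o["ee_pos"],o["wrist_force"],o["moment"])
c=cam("wrist");L,Rr,T,H=redbase(c,.017);print(T.mean(0),T[0],T[-1]);print(H)
hsv=cv2.cvtColor(c["img"],cv2.COLOR_RGB2HSV)
y=((hsv[...,0]>20)&(hsv[...,0]<35)&(hsv[...,1]>150)&(hsv[...,2]>120)).astype(np.uint8)
n,l,s,ce=cv2.connectedComponentsWithStats(y)
print([(s[i].tolist(),ce[i].round(1).tolist()) for i in range(1,n) if s[i][4]>40])
s=cam("scene");hsv=cv2.cvtColor(s["img"],cv2.COLOR_RGB2HSV);y=((hsv[...,0]>22)&(hsv[...,0]<35)&(hsv[...,1]>150)&(hsv[...,2]>150)).astype(np.uint8)
n,l,st,ce=cv2.connectedComponentsWithStats(y)
print([(st[i].tolist(),ce[i].round(1).tolist(),ray(s,*ce[i],.078).round(4)) for i in range(1,n) if st[i][4]>15])
E
```

```text
[ 0.50907437 -0.04627684  0.02988969] [ 1.34813866  0.68601747 -7.61739607] [ 0.00216798 -0.11857348  0.01655284]
[0.50700159 0.0010006 ] [0.48196935 0.02464929] [ 0.5327645  -0.00441371]
[([0, 102, 287, 123, 32726], [132.6, 163.3]), ([282, 102, 358, 123, 38503], [479.8, 158.8]), ([306, 209, 33, 16, 452], [322.1, 217.1])]
[]
[]
```

```bash
python3 - <<'E'
from h import *
s=cam("scene");im=cv2.imread("pics/scene0.png");hsv=cv2.cvtColor(im,cv2.COLOR_BGR2HSV)
print(hsv[205,290:303].tolist())
y=((hsv[...,0]>22)&(hsv[...,0]<35)&(hsv[...,1]>110)&(hsv[...,2]>140)).astype(np.uint8);y[:190]=0;y[220:]=0;y[:,:280]=0;y[:,310:]=0
p=np.argwhere(y)[:,::-1];c=cv2.boundingRect(p.astype(np.int32));print(c,ray(s,*p.mean(0),.078))
# plate corners (zoom px/2.8 + offset)
for u,v in[(218,200),(362,256),(465,188),(330,143)]:print(ray(s,150+u/2.8,150+v/2.8,.077).round(3))
E
```

```text
[[23, 56, 208], [23, 95, 217], [24, 121, 221], [24, 137, 223], [24, 148, 221], [24, 151, 216], [23, 146, 217], [24, 140, 221], [25, 131, 225], [24, 116, 225], [24, 94, 223], [23, 71, 212], [24, 34, 190]]
(290, 201, 12, 5) [0.51442298 0.11937588 0.078     ]
[0.555 0.303 0.077]
[0.395 0.271 0.077]
[0.421 0.134 0.077]
[0.579 0.164 0.077]
```

```bash
python3 - <<'E'
from h import *
plan((.5265,.0295,.030),100.5,5)
E
```

```text
0 [15.2, 3.4, 0.0] [-0.0, -0.0, -0.037]
1 [15.0, 4.0, 0.0] [-0.0, -0.0, -0.037]
2 [14.9, 4.5, 0.0] [-0.0, -0.0, -0.037]
3 [14.7, 5.1, 0.0] [-0.0, -0.0, -0.037]
4 [14.5, 5.6, 0.0] [-0.0, -0.0, -0.037]
```

Request:
carry_out([
  [[15.2,3.4,0,0,0,-0.037,0],[15,4,0,0,0,-0.037,0],[14.9,4.5,0,0,0,-0.037,0],[14.7,5,0,0,0,-0.037,0],[14.5,5.6,0,0,0,-0.037,0]],
])

```text
clock: 7.8
ee_pos: [0.5264, 0.0302, 0.0301]
orientation: [-0.0, 0.638, 0.77, -0.0]
wrist_force: [-0.1, -0.3, -7.9]
finger_gap: 0.196
grip_force: 40.0
```

Request:
carry_out([
  [[0,0,0,0,0,0,0],[0,0,0,0,0,0,0],[0,0,0,0,0,0,0],[0,0,0,0,0,0,0],[0,0,0,0,0,0,0]],
])

```text
clock: 8.3
ee_pos: [0.5263, 0.029, 0.0302]
orientation: [0.0, 0.639, 0.769, -0.0]
wrist_force: [0.7, 0.3, -7.2]
finger_gap: 0.192
grip_force: 40.0
```

```bash
python3 - <<'E'
from h import *
o=robot.get_obs();print(o["ee_pos"],o["orientation"],o["wrist_force"],o["moment"])
c=cam("wrist")
cv2.imwrite("pics/w6.png",c["img"][:,:,::-1])
E
```

```text
[0.52632696 0.02902058 0.0302092 ] [ 1.47643625e-05  6.39096050e-01  7.69126929e-01 -7.14979150e-05] [ 0.67323437  0.27605879 -7.23296437] [ 0.04605535 -0.10870434 -0.0200792 ]
```

View pics/w6.png

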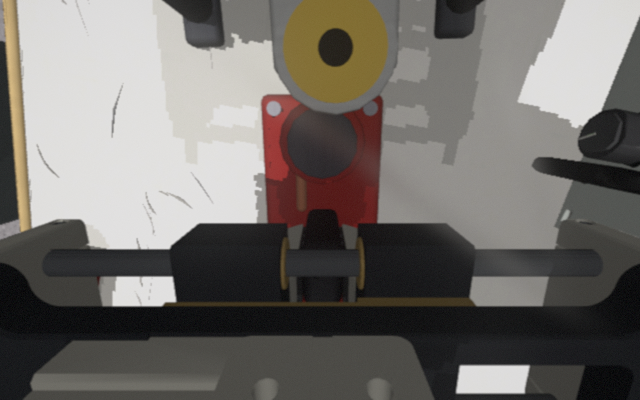

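The jack hangs level just short of the tab. The black dot is at (335.5,47), the saddle centre at about (322,142), and the stand feet sit symmetrically to either side at (205,25) and (455,18).

```bash
cat >> h.py <<'E'
def dot(c):
    g=cv2.cvtColor(c["img"],cv2.COLOR_RGB2GRAY);hsv=cv2.cvtColor(c["img"],cv2.COLOR_RGB2HSV)
    y=((hsv[...,0]>18)&(hsv[...,0]<36)&(hsv[...,1]>110)&(hsv[...,2]>90)).astype(np.uint8);y[225:]=0
    n,l,s,ce=cv2.connectedComponentsWithStats(y);i=1+s[1:,4].argmax();x,yy,w,h=s[i][:4]
    k=((l!=i)&(g<90)).astype(np.uint8);k2=np.zeros_like(k);k2[yy+h//4:yy+3*h//4,x+w//4:x+3*w//4]=k[yy+h//4:yy+3*h//4,x+w//4:x+3*w//4]
    return s[i],np.argwhere(k2)[:,::-1].mean(0)
E
python3 - <<'E'
from h import *
o=robot.get_obs();c=cam("wrist");r=rot(o);p=np.array(o["ee_pos"])
s,d=dot(c);print(s,d)
D=ray(c,*d,.078);S=ray(c,322,142,.0577)
print("D",D,r.inv().apply(D-p)*1e3,"S",S,r.inv().apply(S-p)*1e3)
g=cv2.cvtColor(c["img"],cv2.COLOR_RGB2HSV)
# saddle outline extents: print S,V along row 142 and col 322
print(g[142,276:370:2].tolist());print(g[112:196:3,322].tolist())
E
```

```text
[ 284    0  104  103 7769] [334.96895579  47.20978363]
D [0.51343976 0.12117186 0.078     ] [ 92.91213964   4.17370189 -47.81093112] S [0.51511966 0.0874785  0.0577    ] [ 59.48338949  -0.34504283 -27.50689055]
[[1, 165, 153], [1, 159, 138], [1, 130, 86], [2, 133, 90], [2, 143, 89], [1, 132, 83], [0, 27, 56], [158, 19, 54], [165, 19, 55], [160, 14, 55], [160, 14, 55], [158, 18, 57], [158, 18, 57], [0, 18, 57], [173, 19, 55], [175, 27, 56], [170, 27, 57], [175, 26, 58], [171, 31, 58], [174, 22, 58], [4, 31, 58], [0, 35, 58], [4, 31, 58], [177, 40, 58], [3, 38, 61], [4, 33, 61], [0, 33, 62], [3, 45, 62], [3, 36, 63], [6, 40, 63], [6, 41, 62], [5, 42, 66], [4, 34, 60], [4, 33, 62], [7, 35, 65], [0, 32, 64], [0, 29, 61], [10, 38, 61], [0, 29, 62], [0, 30, 59], [3, 72, 64], [2, 133, 88], [3, 132, 89], [3, 138, 87], [3, 129, 77], [3, 141, 87], [2, 147, 87]]
[[12, 17, 75], [9, 30, 59], [11, 33, 62], [9, 38, 68], [9, 39, 66], [6, 38, 67], [8, 46, 66], [3, 39, 66], [0, 32, 64], [3, 35, 65], [177, 40, 58], [4, 31, 57], [174, 24, 54], [0, 24, 53], [0, 21, 49], [165, 11, 46], [0, 12, 44], [162, 28, 46], [165, 32, 48], [165, 22, 47], [150, 6, 46], [150, 12, 44], [177, 94, 54], [0, 176, 90], [1, 171, 79], [1, 174, 85], [2, 178, 86], [2, 182, 84]]
```

Request:
carry_out([
  [[7,1,0,0,0,0,0],[9,1.5,0,0,0,0,0],[9,1,0,0,0,0,0],[8.6,1,0,0,0,0,0],[0,0,0,0,0,0,0]],
])

```text
clock: 8.9
ee_pos: [0.5243, 0.0649, 0.0302]
orientation: [-0.0, 0.638, 0.77, 0.0]
wrist_force: [0.6, -1.2, -7.4]
finger_gap: 0.194
grip_force: 40.0
```

Request:
carry_out([
  [[0,0,0,0,0,0,0],[0,0,0,0,0,0,0],[0,0,0,0,0,0,0],[0,0,0,0,0,0,0],[0,0,0,0,0,0,0]],
])

```text
clock: 9.4
ee_pos: [0.5247, 0.0631, 0.0302]
orientation: [0.0, 0.639, 0.769, -0.0]
wrist_force: [-0.1, 0.7, -7.3]
finger_gap: 0.196
grip_force: 40.0
```

```bash
python3 - <<'E'
from h import *
o=robot.get_obs();c=cam("wrist");r=rot(o);p=np.array(o["ee_pos"])
s,d=dot(c);D=ray(c,*d,.078);print(p,s,d,"D",D,r.inv().apply(D-p)*1e3,o["wrist_force"])
E
```

```text
[0.52465855 0.06311306 0.03018969] [ 274   97   96   98 6451] [321.67965895 147.39829476] D [0.51343244 0.1207533  0.078     ] [ 58.71622966  -0.45680038 -47.81677725] [-0.08779856  0.69644799 -7.27580662]
```

Request:
carry_out([
  [[0,0,1.5,0,0,0,0],[0,0,1.5,0,0,0,0],[0,0,1.5,0,0,0,0],[0,0,0.7,0,0,0,0],[0,0,0,0,0,0,0]],
])

```text
clock: 9.95
ee_pos: [0.5246, 0.0633, 0.0256]
orientation: [0.0, 0.639, 0.769, -0.0]
wrist_force: [-4.3, 0.6, 2.0]
finger_gap: 0.196
grip_force: 40.0
```

Request:
carry_out([
  [[0,0,0,0,0,0,0.5],[0,0,0,0,0,0,0.5],[0,0,0,0,0,0,0.5],[0,0,0,0,0,0,0.5],[0,0,0,0,0,0,0.5]],
])

```text
clock: 10.45
ee_pos: [0.5248, 0.0633, 0.025]
orientation: [0.0, 0.639, 0.769, 0.0]
wrist_force: [-0.0, 0.4, -0.6]
finger_gap: 0.495
grip_force: 0.0
```

Request:
carry_out([
  [[0,0,-10,0,0,0,0.5],[0,0,-25,0,0,0,0.5],[0,0,-30,0,0,0,0.5],[-15,0,-20,0,0,0,0.5],[-25,0,-20,0,0,0,0.5]],
])

```text
clock: 10.95
ee_pos: [0.532, 0.0247, 0.132]
orientation: [0.0, 0.638, 0.77, 0.0]
wrist_force: [1.1, -0.6, 0.2]
finger_gap: 0.497
grip_force: 0.0
```

```bash
python3 - <<'E'
from h import *
o=robot.get_obs();c=cam("wrist");r=rot(o);p=np.array(o["ee_pos"])
print(p,o["wrist_force"],o["finger_gap"])
s,d=dot(c);D=ray(c,*d,.078);print("D",D)
d0=np.array([np.cos(np.radians(100.8)),np.sin(np.radians(100.8))])
# grip top & paddle, dark blobs on red
hsv=cv2.cvtColor(c["img"],cv2.COLOR_RGB2HSV)
J=D[:2]-.05*d0
for n,x,z in[("grip",-.008,.065),("pad",-.110,.073),("saddle",.05,.053)]:
    P=np.r_[J+x*d0,z];print(n,P.round(4),px(c,P).round(1),"tool mm",(r.inv().apply(P-p)*1e3).round(1))
u,v=px(c,np.r_[J-.008*d0,.065]).astype(int)
k=(hsv[v-30:v+31,u-30:u+31,2]<60)&(hsv[v-30:v+31,u-30:u+31,1]<140)
n,l,st,ce=cv2.connectedComponentsWithStats(k.astype(np.uint8))
print([(st[i].tolist(),(ce[i]+[u-30,v-30]).round(1)) for i in range(1,n) if st[i][4]>60])
cv2.imwrite("pics/w7.png",c["img"][:,:,::-1])
E
```

```text
[0.53203624 0.02467344 0.1319689 ] [ 1.10138406 -0.61742628  0.22149144] 0.49669332316814385
D [0.51348773 0.12054971 0.078     ]
grip [0.5244 0.0636 0.065 ] [322.  160.6] tool mm [39.7 -0.4 67. ]
pad [ 0.5435 -0.0366  0.073 ] [322.3 284.4] tool mm [-62.3  -0.3  59. ]
saddle [0.5135 0.1205 0.053 ] [321.8  82.6] tool mm [97.7 -0.5 79. ]
[([19, 9, 23, 43, 798], array([320.9, 162.7]))]
```

The jack stands where it should: the grip blob is at (320.9,162.7) against a predicted (322,160.6). I shut the fingers and go above the paddle.

Request:
carry_out([
  [[-15,0,0,0,0,0,0],[-17,0,0,0,0,0,0],[-17,0,0,0,0,0,0],[-13,0,0,0,0,0,0],[0,0,0,0,0,0,0]],
])

```text
clock: 11.5
ee_pos: [0.5435, -0.0385, 0.1295]
orientation: [-0.0, 0.64, 0.769, -0.0]
wrist_force: [0.2, 0.4, -0.8]
finger_gap: 0.118
grip_force: 0.0
```

Request:
carry_out([
  [[0,0,10,0,0,0,0],[0,0,15,0,0,0,0],[0,0,15,0,0,0,0],[0,0,9,0,0,0,0],[0,0,0,0,0,0,0]],
])

```text
clock: 12.0
ee_pos: [0.5422, -0.0361, 0.0793]
orientation: [-0.002, 0.639, 0.77, -0.001]
wrist_force: [-0.2, -0.2, 0.0]
finger_gap: 0.005
grip_force: 0.0
```

Request:
carry_out([
  [[0,0,3,0,0,0,0],[0,0,4,0,0,0,0],[0,0,4,0,0,0,0],[0,0,2,0,0,0,0],[0,0,0,0,0,0,0]],
])

```text
clock: 12.5
ee_pos: [0.544, -0.0371, 0.0683]
orientation: [0.001, 0.639, 0.769, 0.0]
wrist_force: [1.7, -1.0, 3.2]
finger_gap: 0.008
grip_force: 1.7
```

Request:
carry_out([
  [[-1,0,5,0,0,0,0],[-1,0,5,0,0,0,0],[-1,0,5,0,0,0,0],[-1,0,4,0,0,0,0],[0,0,0,0,0,0,0]],
])

```text
clock: 13.0
ee_pos: [0.5447, -0.0404, 0.0494]
orientation: [0.0, 0.639, 0.769, 0.001]
wrist_force: [-0.1, 1.7, 9.7]
finger_gap: 0.007
grip_force: 5.1
```

Request:
carry_out([
  [[0,0,4,0,0,0,0],[0,0,4,0,0,0,0],[0,0,3,0,0,0,0],[0,0,0,0,0,0,0],[0,0,0,0,0,0,0]],
])

```text
clock: 13.5
ee_pos: [0.5449, -0.0404, 0.04]
orientation: [0.001, 0.639, 0.769, 0.001]
wrist_force: [-3.9, 1.2, 19.2]
finger_gap: 0.005
grip_force: 9.5
```

Request:
carry_out([
  [[0,0,1,0,0,0,0],[0,0,0,0,0,0,0],[0,0,0,0,0,0,0],[0,0,0,0,0,0,0],[0,0,0,0,0,0,0]],
])

```text
clock: 14.0
ee_pos: [0.5449, -0.0404, 0.0398]
orientation: [0.001, 0.639, 0.769, 0.001]
wrist_force: [-5.8, 1.3, 25.6]
finger_gap: 0.004
grip_force: 12.4
```

```bash
cat >> h.py <<'E'
def disc(n,box):
    c=cam(n);u0,u1,v0,v1=box;hsv=cv2.cvtColor(c["img"],cv2.COLOR_RGB2HSV)[v0:v1,u0:u1]
    y=((hsv[...,0]>20)&(hsv[...,0]<35)&(hsv[...,1]>100)&(hsv[...,2]>110));p=np.argwhere(y)[:,::-1]
    return c,len(p),(p.mean(0)+[u0,v0] if len(p) else None)
E
python3 - <<'E'
from h import *
o=robot.get_obs();print(o["ee_pos"],o["wrist_force"])
for z in(.078,.098):
  P=(.5135,.1207,z)
  for n in("scene","side"):print(n,z,px(cam(n),P).round(1))
c,n,p=disc("scene",(280,312,185,222));print(n,p)
b=px(cam("side"),(.5135,.1207,.088)).astype(int);c,n,p=disc("side",(b[0]-14,b[0]+14,b[1]-14,b[1]+14));print(n,p)
E
```

```text
[ 0.54490702 -0.04042448  0.03977676] [-5.76502509  1.2732474  25.56119699]
scene 0.078 [295.6 203.4]
side 0.078 [307.1 189. ]
scene 0.098 [295.4 196.6]
side 0.098 [306.9 183. ]
50 [291.64 199.92]
31 [307.29032258 182.64516129]
```

The handle is against its stop: z holds at 39.8 mm while the force climbs. In the side view the disc has risen about 20 mm, so the plate is lifted. I release it now.

Request:
carry_out([
  [[0,0,-5,0,0,0,0],[0,0,-6,0,0,0,0],[1,0,-6,0,0,0,0],[1,0,-6,0,0,0,0],[1,0,-6,0,0,0,0]],
])

```text
clock: 14.85
ee_pos: [0.544, -0.0377, 0.0666]
orientation: [0.0, 0.639, 0.769, 0.0]
wrist_force: [2.0, 0.5, 3.3]
finger_gap: 0.005
grip_force: 1.5
```

Request:
carry_out([
  [[1,0,-8,0,0,0,0],[0,0,-13,0,0,0,0],[0,0,-10,0,0,0,0],[0,0,0,0,0,0,0],[0,0,0,0,0,0,0]],
])

```text
clock: 15.35
ee_pos: [0.5432, -0.037, 0.097]
orientation: [0.0, 0.639, 0.769, -0.0]
wrist_force: [-0.8, -0.0, 0.2]
finger_gap: 0.005
grip_force: 0.0
```

```bash
python3 - <<'E'
from h import *
o=robot.get_obs();print(o["ee_pos"],o["wrist_force"])
c,n,p=disc("scene",(280,312,185,222));print(n,p)
c,n,p=disc("side",(293,321,172,200));print(n,p)
c=cam("wrist");d0=np.array([np.cos(np.radians(100.8)),np.sin(np.radians(100.8))])
J=np.array([.5135,.1206])-.05*d0
print(px(c,np.r_[J-.008*d0,.065]),px(c,np.r_[J+.05*d0,.053]))
L,Rr,T,H=redbase(c);print(L.mean(0),Rr.mean(0),H);cv2.imwrite("pics/w8.png",c["img"][:,:,::-1])
f=lambda P:np.degrees(np.arctan2(1,np.polyfit(P[:,1],P[:,0],1)[0]));print(f(L),f(Rr))
E
```

```text
[ 0.5432242  -0.03695249  0.09703989] [-0.80823325 -0.02062185  0.21800579]
19 [295.05263158 203.21052632]
34 [306.47058824 189.82352941]
[322.95186989  63.7451093 ] [322.56077543 -38.40245166]Traceback (most recent call last):
  File "<stdin>", line 8, in <module>
  File "h.py", line 30, in redbase
    L=np.array([ray(c,np.where(m[r])[0].min(),r,z)[:2] for r in rows]);Rt=np.array([ray(c,np.where(m[r])[0].max()+1,r,z)[:2] for r in rows])
                      ~~~~~~~~~~~~~~~~~~~~~^^
    return umr_minimum(a, axis, None, out, keepdims, initial, where)
ValueError: zero-size array to reduction operation minimum which has no identity
```

```bash
python3 - <<'E'
from h import *
c=cam("wrist");hsv=cv2.cvtColor(c["img"],cv2.COLOR_RGB2HSV);u,v=323,64
k=(hsv[v-35:v+36,u-30:u+31,2]<60)&(hsv[v-35:v+36,u-30:u+31,1]<140)
n,l,st,ce=cv2.connectedComponentsWithStats(k.astype(np.uint8))
print([(st[i].tolist(),(ce[i]+[u-30,v-35]).round(1)) for i in range(1,n) if st[i][4]>60])
E
```

```text
[([15, 5, 30, 66, 1828], array([322.7,  65.6]))]
```

The plate is back at rest and the grip blob at (322.7,65.6) matches its prediction, so the jack has not shifted. Second press.

Request:
carry_out([
  [[0,0,8,0,0,0,0],[0,0,10,0,0,0,0],[0,0,6,0,0,0,0],[0,0,4,0,0,0,0],[0,0,2,0,0,0,0]],
])

```text
clock: 16.05
ee_pos: [0.5434, -0.0372, 0.0667]
orientation: [0.0, 0.639, 0.769, -0.0]
wrist_force: [-0.1, -1.4, 3.8]
finger_gap: 0.003
grip_force: 1.9
```

Request:
carry_out([
  [[-1,0,5,0,0,0,0],[-1,0,5,0,0,0,0],[-1,0,5,0,0,0,0],[-1,0,4,0,0,0,0],[0,0,0,0,0,0,0]],
])

```text
clock: 16.55
ee_pos: [0.5441, -0.04, 0.0482]
orientation: [-0.0, 0.639, 0.769, 0.001]
wrist_force: [-2.4, 2.9, 10.6]
finger_gap: 0.006
grip_force: 5.3
```

Request:
carry_out([
  [[0,0,4,0,0,0,0],[0,0,3,0,0,0,0],[0,0,2,0,0,0,0],[0,0,1,0,0,0,0],[0,0,0,0,0,0,0]],
])

```text
clock: 17.05
ee_pos: [0.5443, -0.0401, 0.04]
orientation: [0.0, 0.639, 0.769, 0.001]
wrist_force: [-5.8, 2.6, 21.5]
finger_gap: 0.002
grip_force: 10.3
```

Request:
carry_out([
  [[0,0,0.5,0,0,0,0],[0,0,0,0,0,0,0],[0,0,0,0,0,0,0],[0,0,0,0,0,0,0],[0,0,0,0,0,0,0]],
])

```text
clock: 17.55
ee_pos: [0.5443, -0.0401, 0.0399]
orientation: [0.0, 0.639, 0.769, 0.001]
wrist_force: [-7.6, 2.9, 24.5]
finger_gap: 0.009
grip_force: 11.8
```

```bash
python3 - <<'E'
from h import *
o=robot.get_obs();print(o["ee_pos"],o["wrist_force"])
c,n,p=disc("side",(293,321,169,197));print(n,p)
if n and p[1]<185 and o["wrist_force"][2]>12: print(robot.sign_off())
E
```

```text
[ 0.54432888 -0.04009682  0.03989206] [-7.57678721  2.93979964 24.52941779]
30 [307.36666667 182.7       ]
the job is handed in; nothing more can be done
None
```

I handed the job in at 17.6 s: by my camera checks the jack is under the lift point, the trial stroke rose and returned, and the handle is held down with about 25 N and the plate raised about 20 mm. No score came back. My first grasp slipped, so the jack was dragged part of the way before I set it down and regripped it.

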